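# Unlock the soap dispenser and work its pump

## Task

The box-shaped soap dispenser on the slab is locked: slide the little flush lock in the slot on its top all the way away from the pump head, then press the pump head fully down and let it come back up. Do not press the pump while it is still locked, do not shove the dispenser out of its place, and leave the other things on the slab as they are.

Things in the scene. Friction and masses are not known exactly. Their poses are not given: they have to be found in the camera images.
- dispenser: White plastic box tank, loose, about 1.6 kg, 170 mm long (its x), 90 mm wide (its y), flat top 110 mm above its underside. Origin: centre of the underside; z up; +x runs along the slot, from the pump head towards the lock's open end. The pump spout points to -x. A horizontal shove of about 10 N or more slides the whole tank.
- slot (a point): Centre of the dark floor of the straight slot in the tank's flat top: open upward, 86 mm long (along tank x), 30 mm wide, 9 mm deep (floor 101 mm above the slab). Axes parallel to the tank's. The slot's near end is 30 mm from the pump head's centre; a flat steel bolt strip, 8 mm wide and 1.5 mm high, on its floor between slider and pump head is no obstacle.
- lock_nub (a point): Top centre of the lock slider, a grey ribbed block in the slot, 12 mm long (x), 24 mm wide (y), top level with the tank's flat top, 9 mm above the slot floor. When locked, a free stretch of slot 50 mm long lies between it and the slot end nearest the pump head; shut fingers or one fingertip can enter there and push the slider. Axes parallel to the tank's.
- lock (a joint): Travel of the lock slider, m: 0 = locked (slider nearest the pump head, at tank x 34 mm), 0.024 = fully open against its end stop (tank x 58 mm, at the far end of the slot). It starts within 5 mm of locked, stays where it is left, and needs about 1.5 N to slide.
- pump_top (a point): Centre of the top of the pump head, a grey round press button 36 mm across with a short spout, on the tank's top at tank x -52 mm; its top is 26 mm above the tank's flat top when up. Pressed straight down. Axes parallel to the tank's.
- pump (a joint): How far the pump head is pressed, m: 0 = up, 0.010 = fully down. A spring returns it: about 2.4 N to start it, 5.4 N fully down.
- soap_dish: White ceramic soap dish with soap, 120 x 85 mm, 27 mm high, loose beside one long side of the dispenser. Origin: centre of the underside. Leave it alone.
- scraper: Steel scraper lying flat beside the other long side, 180 mm long (its x), blade 70 mm wide, 16 mm high. Origin: on the underside, near its middle. Leave it alone.
- round_bottle: Round clear pump bottle, 64 mm across, 169 mm high, standing by the dispenser's spout end; it has no lock. Origin: centre of the underside. Leave it alone.
Things that resemble listed ones, but are neither listed nor needed, are in the scene too. Of the things like the dispenser, leave any that is turquoise; of the rest the larger one is meant.

How it is judged:
By the outcome, as a careful person would: the job done as asked, in the order asked, and still so for the second after the job is handed in, with the robot touching nothing.
It also fails if it takes over 38 s, if anything falls off the work surface, if the arm or the gripper's body presses on something with over 40 N, if the wrist force passes 120 N, or if a joint passes its speed limit or range.

## Robot

A 7-joint arm with a two-finger parallel gripper is mounted at the origin on the work surface. World frame = base frame: x ahead of the robot, y to its left, z up, the work surface at z = 0. Lengths are in m, angles in rad, forces in N, time in s.
With the tool pointing down it reaches from about 0.4 to 0.9 m from the base axis. Payload 5.6 kg.
Tool frame: the origin (TCP) lies between the finger pads; the fingertips stand 17 mm ahead of it and the grasp point (between the pads) lies 2 mm behind it; z points along the fingers, y is the direction in which the jaws open and shut (so a half turn about z gives the same grasp; the last joint's range is limited). The gripper opens to 92 mm and grips with 3 to 60 N. Pads are 20 mm wide; open, the fingers measure 128 mm over their backs; the gripper's body (75 mm by 189 mm) begins 69 mm behind the grasp point.
Start: joints at [1.196, 0.468, -0.012, 1.603, 0.006, 1.071, -0.056], TCP at [0.212, -0.615, 0.232] pointing down, gripper open.
Joint ranges: [-2.53, 2.53], [-0.31, 2.02], [-1.57, 1.55], [0.28, 2.44], [-1.29, 4.43], [0.15, 1.84], [-2.92, 2.92]. Speed limits (rad/s): [2.57, 2.57, 3.14, 3.14, 3.14, 3.14, 3.14].

## Interface

Orientations are given as [roll, pitch, yaw] about the fixed x, y, z axes, in that order (R = Rz(yaw) Ry(pitch) Rx(roll)).
In Python, from workcell import readout, optics, order gives the robot as it stands. The module is installed in compiled form; this text tells all that it offers.
- The arm moves only by the shell command python3 -m jog 'ROWS' [OPENING]. ROWS is JSON, a list of rows, each an object of numbers: "x", "y", "z": the shift along the tool's x, y, z in cm; "rx", "ry", "rz": the turn, a rotation vector about the tool's x, y, z in rad. In form: [{"x": .., "y": .., "z": .., "rx": .., "ry": .., "rz": ..}, ...]. A call has 1 to 20 rows; each row shifts and turns the commanded pose from where the row before left it, along the tool's axes as they then stand; what a row does not reach is not made up. A row lasts 1/8 s, in which the tool goes at most 62.5 mm and 10.7 degrees, less where a joint would pass 70% of its speed; a pose out of reach is approached as far as the arm can. A call is refused whole if a number of a shift passes 6.25 or a number of a turn 0.188, either way. A call with a gripper value outside its range is refused whole. OPENING is the finger opening in cm, from 0 to 9.19, set as the call begins (- or left out, the last holds). The fingers move at their own pace and stop on an object; the grip force is fixed at half the most. Time passes only in rows, so rows that do not move let the fingers close. It gives the time, the measured TCP pose, the force and the opening at its end, in the units of the state.
- readout.get_state(): the state, without advancing time (a new reading comes with each control period).
- optics.camera(name): name is "side" or "top"; returns a dict with "color" (384x512x3 uint8, red, green, blue), "vfov" (degrees; the focal length in pixels is half the picture's height over the tangent of half this angle, whatever the lens; pixels are square), "cx", "cy" (the principal point, pixels), "R" (3x3) and "t" (3): a world point X has camera coordinates R X + t. Camera axes: x right, y down, z forward; pixel columns grow to the right and rows downward; lengths in m; the calibration is good to about 2 mm. A picture is of the moment at which its call begins. There is no depth.
- order.finish_job(): hands the job in, once; it reports no verdict.
The state is a dict: "time_s": time; "joint_pos": joint angles; "joint_velocities": joint speeds; "joint_efforts": joint torques, N m; "tool_pos": TCP position; "orientation": TCP orientation; "ft_force": force on the tool from outside, world axes, zero at the start; "wrist_torque": the same for the moment, N m; "grip_width": finger opening in m.
Only numpy, scipy, OpenCV 4.12 (cv2) and the standard library are available. Lean on these libraries where they do the work, as an engineer would, in place of code of your own. Each camera call takes 0.05 s, during which the arm holds its last target.

## Working session

There is one attempt and no reset: what is moved stays moved. The work goes in short steps, Python scripts to look and compute and a shell command to move; the robot and the scene stay as the last step left them, time stands still between calls to the robot, and variables do not carry over. Pictures are saved under pics/ and viewed, and the job is handed in when it is done.

```bash
mkdir -p pics
python3 - <<'E'
from workcell import readout, optics
import cv2,pickle
s=readout.get_state();print({k:s[k] for k in('time_s','tool_pos','orientation','ft_force','grip_width')})
for n in('top','side'):
    c=optics.camera(n);pickle.dump(c,open(f'{n}.pkl','wb'));cv2.imwrite(f'pics/{n}0.png',c['color'][:,:,::-1]);print(n,c['vfov'],c['cx'],c['cy'],c['R'],c['t'])
E
```

```text
{'time_s': 0.0, 'tool_pos': array([ 0.21149226, -0.61405789,  0.2306455 ]), 'orientation': array([-3.13983749e+00,  1.28640149e-04,  3.31728244e-01]), 'ft_force': array([-0.18654629,  0.73896581,  0.27862764]), 'grip_width': 0.0920408181682871}
top 57.68697859930652 258.3509016485619 193.34952190394011 [[-0.0137837  -0.99957223  0.02579467]
 [-0.9995295   0.01306701 -0.02774959]
 [ 0.02740066 -0.02616503 -0.99928204]] [0.07293521 0.57973832 0.87043368]
side 55.80065816024544 253.2585568611693 190.49393088281232 [[ 0.99738024 -0.07127037  0.01237743]
 [-0.03041522 -0.56842577 -0.82217216]
 [ 0.06563216  0.8196418  -0.56910434]] [-0.60224949  0.14145283  0.82573249]
```

```bash
ls pics
```

```text
side0.png
top0.png
```

View pics/top0.png

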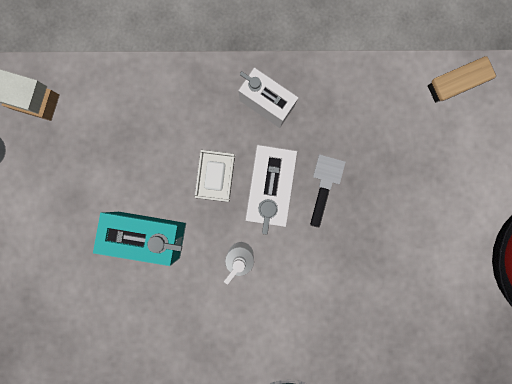

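View pics/side0.png

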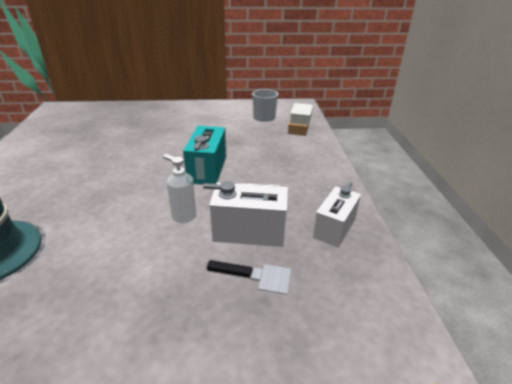

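Candidates, in top-view pixels: turquoise box (138,239), excluded by colour; small white box (268,96); large white box (271,187), with the dish, scraper and bottle beside it. The large white one is meant. I'll confirm in an enlarged crop.

```bash
cat > h.py <<'E'
import numpy as np,pickle,cv2
def ray(c,u,v):
    H=c['color'].shape[0];f=H/2/np.tan(np.radians(c['vfov'])/2)
    d=np.array([(u-c['cx'])/f,(v-c['cy'])/f,1]);R=np.array(c['R']);t=np.array(c['t'])
    return -R.T@t,R.T@d
def plane(c,u,v,z):
    o,d=ray(c,u,v);return o+d*(z-o[2])/d[2]
def proj(c,X):
    H=c['color'].shape[0];f=H/2/np.tan(np.radians(c['vfov'])/2)
    p=np.array(c['R'])@X+np.array(c['t']);return f*p[0]/p[2]+c['cx'],f*p[1]/p[2]+c['cy']
E
python3 - <<'E'
from h import *
c=pickle.load(open('top.pkl','rb'));im=c['color'][:,:,::-1]
a=cv2.resize(im[135:240,235:305],None,fx=5.5,fy=5.5,interpolation=cv2.INTER_CUBIC)
s=pickle.load(open('side.pkl','rb'))['color'][:,:,::-1]
b=cv2.resize(s[170:250,195:300],None,fx=3.8,fy=3.8,interpolation=cv2.INTER_CUBIC)
H=max(a.shape[0],b.shape[0]);pad=lambda q:cv2.copyMakeBorder(q,0,H-q.shape[0],0,0,cv2.BORDER_CONSTANT)
cv2.imwrite('pics/crop1.png',np.hstack([pad(a),pad(b)]))
# white top
m=(im[135:240,235:305].min(2)>205).astype(np.uint8)
k,_=cv2.findContours(m,cv2.RETR_EXTERNAL,cv2.CHAIN_APPROX_NONE)
k=max(k,key=cv2.contourArea);r=cv2.minAreaRect(k);bx=cv2.boxPoints(r)+[235,135]
P=np.array([plane(c,u,v,.11) for u,v in bx]);print(bx,P,P.mean(0),np.linalg.norm(P-np.roll(P,1,0),axis=1))
for i in(0,1,2):
    pass
print(im[175,240:300].min(1))
E
```

```text
[[245.41040993 219.83236694]
 [256.94798279 144.83815002]
 [296.47399139 150.91907501]
 [284.93641663 225.91329193]] [[ 0.51954171  0.09731659  0.11      ]
 [ 0.686107    0.06947405  0.11      ]
 [ 0.67161851 -0.01872417  0.11      ]
 [ 0.50474555  0.00978817  0.11      ]] [0.59550319 0.03946366 0.11      ] [0.08877022 0.16887629 0.08938033 0.16929128]
[138 137 136 134 136 135 140 140 140 138 137 136 171 220 213 212 212 212
 212 212 212 212 212 213 216 220  68  18  32  26  60 156 174 173 141  20
  31  28  50 154 228 215 212 211 211 211 212 212 212 211 211 213 214 172
 131 136 137 135 132 131]
```

View pics/crop1.png

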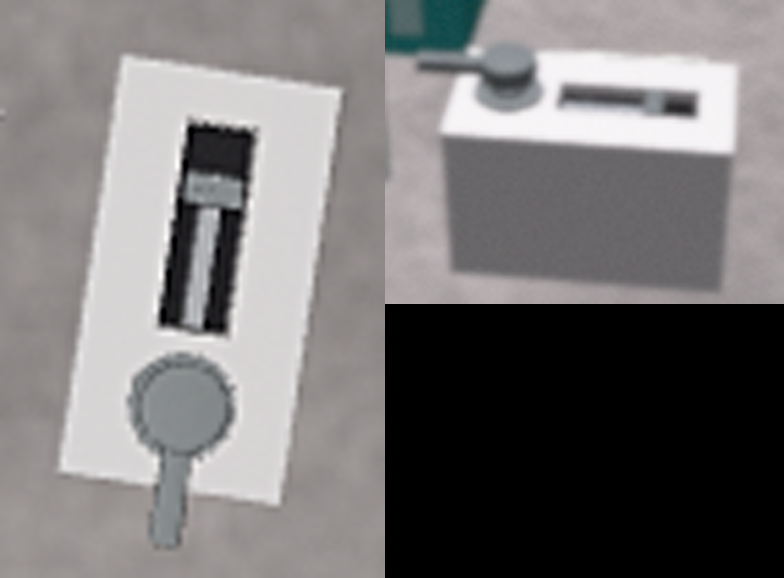

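The crop confirms it: the large white box has the slot (top view about 273,177), grey slider (about 274,170), and pump head (about 268,209) with its spout pointing down the image. Next I cross-check the pose with the features.

Run:
```python
from h import *
c=pickle.load(open('top.pkl','rb'));s=pickle.load(open('side.pkl','rb'))
o=np.array([.5955,.0395]);yaw=-.168
ex=np.array([np.cos(yaw),np.sin(yaw)]);ey=np.array([-ex[1],ex[0]])
def loc(p):return (p[:2]-o)@ex*1e3,(p[:2]-o)@ey*1e3
q=lambda a,b:(235+a/5.5-.5,135+b/5.5-.5)
print('slider',loc(plane(c,*q(214,189),.11)),'pump',loc(plane(c,*q(183,406),.136)))
for n,a,b in(('slotTL',190,121),('TR',256,127),('BL',159,327),('BR',229,334)):print(n,loc(plane(c,*q(a,b),.11)))
# side check
q2=lambda a,b:(195+a/3.8-.5,170+b/3.8-.5)
print('side slider',loc(plane(s,*q2(654-385,97),.11)),'pump',loc(plane(s,*q2(510-385,58),.136)))
for n,a,b in(('near L',443,135),('near R',735,153),('far R',738,64)):print(n,loc(plane(s,*q2(a-385,b),.11)))
# sim arc
p=np.array([.2115,-.614]);y=.332
for i in range(18):
    p=p+.046*np.array([np.cos(y),np.sin(y)]);y+=.06
print(p,y)
```

```text
slider (np.float64(36.97853440431383), np.float64(0.2023392368545957)) pump (np.float64(-51.59664769553888), np.float64(0.6164205936037315))
slotTL (np.float64(62.77152479616846), np.float64(14.040822264393455))
TR (np.float64(64.56728832064661), np.float64(-12.813319435885951))
BL (np.float64(-21.739405515371573), np.float64(13.66787295034395))
BR (np.float64(-20.16757233799628), np.float64(-14.757701873383906))
side slider (np.float64(37.24247865068898), np.float64(4.296907120096091)) pump (np.float64(-49.20453887438291), np.float64(-2.021106464638081))
near L (np.float64(-82.1437627090983), np.float64(-47.767212344141925))
near R (np.float64(87.31583634987553), np.float64(-45.784026977665164))
far R (np.float64(87.25603945606774), np.float64(46.0486618373147))
[ 0.73659252 -0.02582724] 1.4120000000000008
```

```bash
python3 -m jog '[{"x":2,"rz":-0.03},{"x":4.2,"y":-0.5,"rz":-0.06},{"x":4.2,"y":-0.6,"rz":-0.06},{"x":4.2,"y":-0.6,"rz":-0.06},{"x":4.2,"y":-0.6,"rz":-0.06},{"x":4.2,"y":-0.6,"rz":-0.06},{"x":4.2,"y":-0.6,"rz":-0.06},{"x":4.2,"y":-0.6,"rz":-0.06},{"x":4.2,"y":-0.6,"rz":-0.06},{"x":4.2,"y":-0.6,"rz":-0.06},{"x":4.2,"y":-0.6,"rz":-0.06},{"x":4.2,"y":-0.6,"rz":-0.06},{"x":4.2,"y":-0.6,"rz":-0.06},{"x":4.2,"y":-0.6,"rz":-0.06},{"x":4.2,"y":-0.6,"rz":-0.06},{"x":4.2,"y":-0.6,"rz":-0.06},{"x":4.2,"y":-0.6,"rz":-0.06},{"x":3,"y":-0.4,"rz":-0.06},{"x":1,"rz":-0.02},{}]' 0
cat > d.py <<'E'
import sys
from h import *
from workcell import readout
from scipy.spatial.transform import Rotation as Ro
s=readout.get_state();R=Ro.from_euler('xyz',s['orientation'])
o=np.array([.5955,.0395]);yaw=-.168
tx,ty,z=[float(a)/1e3 for a in sys.argv[1:4]]
ex=np.array([np.cos(yaw),np.sin(yaw)]);ey=np.array([-ex[1],ex[0]])
T=np.r_[o+tx*ex+ty*ey,z];p=s['tool_pos']
Rt=Ro.from_euler('xyz',[np.pi,0,np.pi/2+yaw])
print('t',s['time_s'],'F',s['ft_force'].round(2),'grip',round(s['grip_width'],4),'j',s['joint_pos'].round(2))
print('tank mm',(p[:2]-o)@ex*1e3,(p[:2]-o)@ey*1e3,'z',p[2]*1e3,'rpy',s['orientation'].round(4))
print('shift cm (tool)',(R.inv().apply(T-p)*100).round(2),'turn',(R.inv()*Rt).as_rotvec().round(3))
E
python3 d.py 3 0 200
```

```text
t 0.1 F [-0.11  0.39  0.18] grip 0.0921 j [ 1.2   0.47 -0.01  1.6   0.01  1.07 -0.06]
tank mm -269.30427676455605 -708.608047727554 z 230.74820476754033 rpy [-3.140e+00  1.000e-04  3.317e-01]
shift cm (tool) [ 57.86 -49.14   3.14] turn [-1.000e-03 -1.000e-03 -1.071e+00]invalid input
```

```bash
python3 -m jog '[{"x":2,"rz":-0.03}]' 0; python3 -m jog '[{"x":2,"y":0,"z":0,"rx":0,"ry":0,"rz":-0.03}]' 0; python3 d.py 3 0 200
```

```text
time_s: 0.22
tool_pos: [0.2293, -0.6083, 0.2311]
orientation: [-3.141, 0.001, 0.36]
ft_force: [0.6, -0.2, 0.5]
grip_width: 0.0843
t 0.225 F [ 0.55 -0.2   0.48] grip 0.0843 j [ 1.17  0.47 -0.02  1.6   0.01  1.07 -0.06]
tank mm -252.76593248030292 -699.9395926448765 z 231.09341546349637 rpy [-3.1408e+00  1.1000e-03  3.5990e-01]
shift cm (tool) [ 57.36 -47.58   3.09] turn [-1.000e-03  1.000e-03 -1.043e+00]invalid input
```

```bash
echo A; python3 -m jog '[{"x":4.2,"y":-0.6,"z":0,"rx":0,"ry":0,"rz":-0.06}]' 0 2>&1; echo B;  python3 -m jog '[{"x":4.2,"y":-0.6,"rz":-0.06}]' 0 2>&1; echo C; python3 d.py 3 0 200
```

```text
A
time_s: 0.35
tool_pos: [0.2676, -0.5878, 0.2313]
orientation: [-3.142, 0.001, 0.421]
ft_force: [0.5, -0.3, -0.4]
grip_width: 0.0739
B
invalid input
C
t 0.35 F [ 0.52 -0.33 -0.45] grip 0.0739 j [ 1.13  0.46 -0.05  1.61  0.02  1.07 -0.08]
tank mm -218.3544971890507 -673.3047528391769 z 231.26218903381564 rpy [-3.1415e+00  7.0000e-04  4.2130e-01]
shift cm (tool) [ 55.82 -43.67   3.09] turn [-0.     0.001 -0.982]
```

All six keys are required.

```bash
python3 -m jog '[{"x":4.8,"y":-0.86,"z":0,"rx":0,"ry":0,"rz":-0.065},{"x":4.8,"y":-0.86,"z":0,"rx":0,"ry":0,"rz":-0.065},{"x":4.8,"y":-0.86,"z":0,"rx":0,"ry":0,"rz":-0.065},{"x":4.8,"y":-0.86,"z":0,"rx":0,"ry":0,"rz":-0.065},{"x":4.8,"y":-0.86,"z":0,"rx":0,"ry":0,"rz":-0.065},{"x":4.8,"y":-0.86,"z":0,"rx":0,"ry":0,"rz":-0.065},{"x":4.8,"y":-0.86,"z":0,"rx":0,"ry":0,"rz":-0.065},{"x":4.8,"y":-0.86,"z":0,"rx":0,"ry":0,"rz":-0.065},{"x":4.8,"y":-0.86,"z":0,"rx":0,"ry":0,"rz":-0.065},{"x":4.8,"y":-0.86,"z":0,"rx":0,"ry":0,"rz":-0.065},{"x":4.8,"y":-0.86,"z":0,"rx":0,"ry":0,"rz":-0.065},{"x":4.8,"y":-0.86,"z":0,"rx":0,"ry":0,"rz":-0.065},{"x":4.8,"y":-0.86,"z":0,"rx":0,"ry":0,"rz":-0.065},{"x":4.0,"y":-0.7,"z":0,"rx":0,"ry":0,"rz":-0.065},{"x":2,"y":-0.4,"z":0,"rx":0,"ry":0,"rz":-0.065},{"x":0,"y":0,"z":0,"rx":0,"ry":0,"rz":0}]' 0 2>&1;  python3 d.py 3 0 180
```

```text
time_s: 2.35
tool_pos: [0.6119, -0.011, 0.2315]
orientation: [-3.141, -0.0, 1.4]
ft_force: [0.2, 0.3, 0.2]
grip_width: 0.0007
t 2.35 F [0.23 0.3  0.18] grip 0.0007 j [ 0.3   0.45 -0.45  1.68  0.22  1.06 -0.38]
tank mm 24.640879892583122 -47.07306938930263 z 231.5303229678758 rpy [-3.1413e+00 -4.0000e-04  1.4002e+00]
shift cm (tool) [ 4.7  -2.17  5.16] turn [-0.    -0.    -0.003]
```

```bash
python3 -m jog '[{"x":2.35,"y":-1.08,"z":0.5,"rx":0,"ry":0,"rz":0},{"x":2.35,"y":-1.08,"z":1.5,"rx":0,"ry":0,"rz":-0.003},{"x":0,"y":0,"z":3.0,"rx":0,"ry":0,"rz":0},{"x":0,"y":0,"z":0.9,"rx":0,"ry":0,"rz":0},{"x":0,"y":0,"z":0,"rx":0,"ry":0,"rz":0}]' 2>&1;  python3 d.py 4 0 140
python3 - <<'E'
from h import *
from workcell import optics
c=optics.camera('side');pickle.dump(c,open('side1.pkl','wb'));d=optics.camera('top')
a=cv2.resize(c['color'][120:260,170:320,::-1],None,fx=2.6,fy=2.6,interpolation=cv2.INTER_CUBIC)
b=cv2.resize(d['color'][120:260,200:350,::-1],None,fx=2.6,fy=2.6,interpolation=cv2.INTER_CUBIC)
cv2.imwrite('pics/s1.png',np.hstack([a,b]))
E
```

```text
time_s: 2.98
tool_pos: [0.5989, 0.0353, 0.1722]
orientation: [-3.141, 0.001, 1.397]
ft_force: [0.9, -0.5, -0.4]
grip_width: 0.0002
t 2.975 F [ 0.87 -0.47 -0.44] grip 0.0002 j [ 0.22  0.5  -0.44  1.76  0.25  0.94 -0.5 ]
tank mm 4.089453184352046 -3.52606444632342 z 172.24301133075946 rpy [-3.1407e+00  9.0000e-04  1.3970e+00]
shift cm (tool) [ 0.36 -0.01  3.22] turn [-0.001  0.001 -0.006]
```

View pics/s1.png

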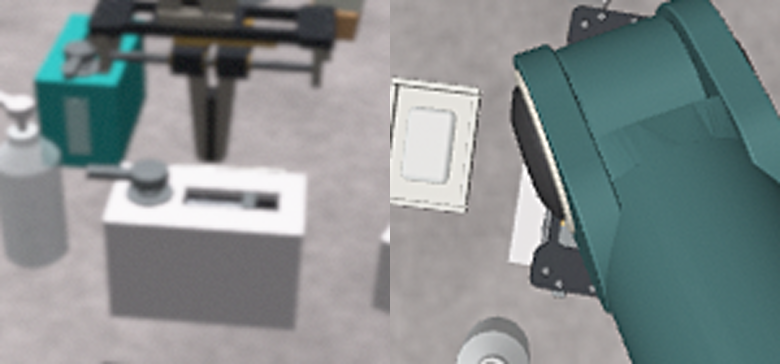

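The side view shows the shut, tapered fingers above the free slot stretch, with the tip at crop (210,158), and the dispenser undisturbed. I correct y and descend.

```bash
python3 -m jog '[{"x":0.36,"y":0,"z":1.0,"rx":0,"ry":0,"rz":-0.006},{"x":0,"y":0,"z":2.0,"rx":0,"ry":0,"rz":0},{"x":0,"y":0,"z":0,"rx":0,"ry":0,"rz":0}]' 2>&1;  python3 d.py 3 0 122
python3 - <<'E'
from h import *
from workcell import optics,readout
c=optics.camera('side');pickle.dump(c,open('side1.pkl','wb'))
p=readout.get_state()['tool_pos'];print('tip px',proj(c,p-[0,0,.017]))
cv2.imwrite('pics/s2.png',cv2.resize(c['color'][140:250,190:300,::-1],None,fx=5,fy=5,interpolation=cv2.INTER_CUBIC))
u,v=proj(c,p-[0,0,.017]);print('crop',(u-190+.5)*5,(v-140+.5)*5)
E
```

```text
time_s: 3.45
tool_pos: [0.598, 0.0405, 0.1402]
orientation: [-3.137, 0.001, 1.406]
ft_force: [-0.1, -0.5, 0.4]
grip_width: 0.0005
t 3.45 F [-0.06 -0.49  0.38] grip 0.0005 j [ 0.2   0.54 -0.43  1.78  0.28  0.89 -0.52]
tank mm 2.275586691840724 1.4294169229626186 z 140.21221354959013 rpy [-3.1375e+00  1.1000e-03  1.4060e+00]
shift cm (tool) [-0.14  0.08  1.82] turn [-0.004  0.001  0.003]
tip px (np.float64(250.41081266920474), np.float64(189.63117484615486))
crop 304.5540633460237 250.65587423077432
```

View pics/s2.png

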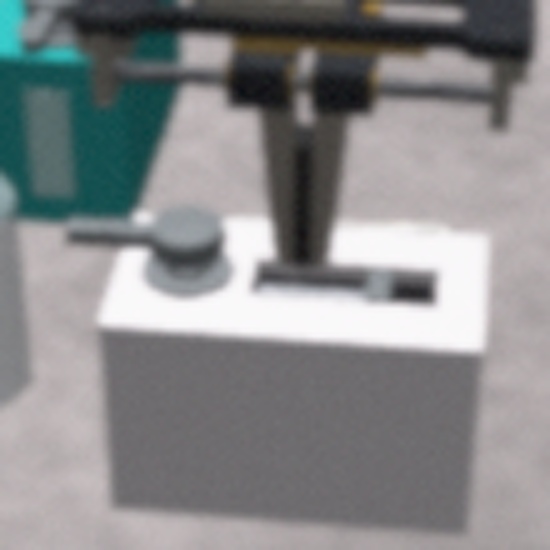

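The tip sits at crop (304,262), directly over the slot and clear of the pump and slider. I descend into the slot.

```bash
python3 -m jog '[{"x":-0.1,"y":0.1,"z":0.8,"rx":0,"ry":0,"rz":0},{"x":0,"y":0,"z":0.4,"rx":0,"ry":0,"rz":0},{"x":0,"y":0,"z":0,"rx":0,"ry":0,"rz":0}]' 2>&1;  python3 d.py 3 0 122;python3 -m jog '[{"x":0,"y":0,"z":0.3,"rx":0,"ry":0,"rz":0},{"x":0,"y":0,"z":0.2,"rx":0,"ry":0,"rz":0},{"x":0,"y":0,"z":0,"rx":0,"ry":0,"rz":0}]' 2>&1;python3 d.py 3 0 122
```

```text
time_s: 3.88
tool_pos: [0.6002, 0.0395, 0.1302]
orientation: [-3.141, 0.0, 1.406]
ft_force: [0.3, 0.2, 0.7]
grip_width: 0.0007
t 3.875 F [0.29 0.24 0.71] grip 0.0007 j [ 0.2   0.55 -0.42  1.78  0.29  0.87 -0.52]
tank mm 4.58835033030442 0.82470974658146 z 130.2173644507163 rpy [-3.1410e+00  2.0000e-04  1.4057e+00]
shift cm (tool) [-0.08 -0.16  0.82] turn [-0.001  0.     0.003]
time_s: 4.25
tool_pos: [0.6003, 0.0396, 0.1254]
orientation: [-3.141, 0.0, 1.406]
ft_force: [0.6, 0.1, -0.3]
grip_width: 0.0002
t 4.25 F [ 0.59  0.05 -0.3 ] grip 0.0002 j [ 0.2   0.56 -0.42  1.79  0.29  0.86 -0.53]
tank mm 4.673161074237077 0.86956969221158 z 125.42224513964526 rpy [-3.1413e+00  1.0000e-04  1.4057e+00]
shift cm (tool) [-0.09 -0.17  0.34] turn [-0.     0.     0.003]
```

```bash
python3 -m jog '[{"x":-0.05,"y":0,"z":0.2,"rx":0,"ry":0,"rz":0},{"x":0,"y":0,"z":0.15,"rx":0,"ry":0,"rz":0},{"x":0,"y":0,"z":0,"rx":0,"ry":0,"rz":0}]' 2>&1;python3 d.py 3 0 122
python3 -m jog '[{"x":0,"y":0.3,"z":0,"rx":0,"ry":0,"rz":0},{"x":0,"y":0.3,"z":0,"rx":0,"ry":0,"rz":0},{"x":0,"y":0.2,"z":0,"rx":0,"ry":0,"rz":0},{"x":0,"y":0,"z":0,"rx":0,"ry":0,"rz":0}]' 2>&1;python3 d.py 42 0 122
```

```text
time_s: 4.62
tool_pos: [0.6002, 0.0391, 0.1219]
orientation: [-3.141, 0.0, 1.406]
ft_force: [-0.4, 0.7, -0.2]
grip_width: 0.0004
t 4.625 F [-0.38  0.67 -0.24] grip 0.0004 j [ 0.2   0.56 -0.42  1.79  0.29  0.85 -0.53]
tank mm 4.676773414627561 0.34304555215660404 z 121.89707408196331 rpy [-3.1413e+00  1.0000e-04  1.4057e+00]
shift cm (tool) [-0.03 -0.17 -0.01] turn [-0.     0.     0.003]
time_s: 5.12
tool_pos: [0.6083, 0.0378, 0.122]
orientation: [3.142, -0.0, 1.406]
ft_force: [-0.6, 0.5, -0.4]
grip_width: 0.0
t 5.125 F [-0.57  0.47 -0.39] grip 0.0 j [ 0.19  0.57 -0.42  1.77  0.29  0.86 -0.52]
tank mm 12.938903561095682 0.429000743442777 z 122.01139742245962 rpy [ 3.1416 -0.      1.4055]
shift cm (tool) [-0.05  2.91  0.  ] turn [ 0.    -0.     0.003]
```

```bash
for i in 1; do python3 -m jog '[{"x":-0.02,"y":0.3,"z":0,"rx":0,"ry":0,"rz":0},{"x":-0.02,"y":0.3,"z":0,"rx":0,"ry":0,"rz":0},{"x":0,"y":0.3,"z":0,"rx":0,"ry":0,"rz":0},{"x":0,"y":0.2,"z":0,"rx":0,"ry":0,"rz":0}]' 2>&1;python3 d.py 42 0 122;done
python3 -m jog '[{"x":0,"y":0.2,"z":0,"rx":0,"ry":0,"rz":0},{"x":0,"y":0.2,"z":0,"rx":0,"ry":0,"rz":0},{"x":0,"y":0.2,"z":0,"rx":0,"ry":0,"rz":0}]' 2>&1;python3 d.py 42 0 122
python3 - <<'E'
from h import *
from workcell import optics,readout
c=optics.camera('side');pickle.dump(c,open('side1.pkl','wb'))
cv2.imwrite('pics/s3.png',cv2.resize(c['color'][140:250,190:300,::-1],None,fx=5,fy=5,interpolation=cv2.INTER_CUBIC))
E
```

```text
time_s: 5.62
tool_pos: [0.6189, 0.0356, 0.122]
orientation: [-3.141, 0.0, 1.406]
ft_force: [-0.9, 0.2, 0.8]
grip_width: 0.0003
t 5.625 F [-0.87  0.2   0.8 ] grip 0.0003 j [ 0.19  0.59 -0.41  1.74  0.3   0.87 -0.51]
tank mm 23.712897409158366 0.08795547864173926 z 121.99293992951688 rpy [-3.1410e+00  1.0000e-04  1.4057e+00]
shift cm (tool) [-0.01  1.83 -0.  ] turn [-0.001  0.     0.003]
time_s: 6.0
tool_pos: [0.6249, 0.0346, 0.122]
orientation: [-3.141, 0.0, 1.406]
ft_force: [-1.8, 0.5, 0.8]
grip_width: 0.0004
t 6.0 F [-1.82  0.53  0.77] grip 0.0004 j [ 0.19  0.6  -0.41  1.73  0.3   0.88 -0.51]
tank mm 29.858733156985174 0.06221940140897672 z 122.0232136061397 rpy [-3.1415e+00  1.0000e-04  1.4057e+00]
shift cm (tool) [-0.01  1.21  0.  ] turn [-0.     0.     0.003]
```

View pics/s3.png

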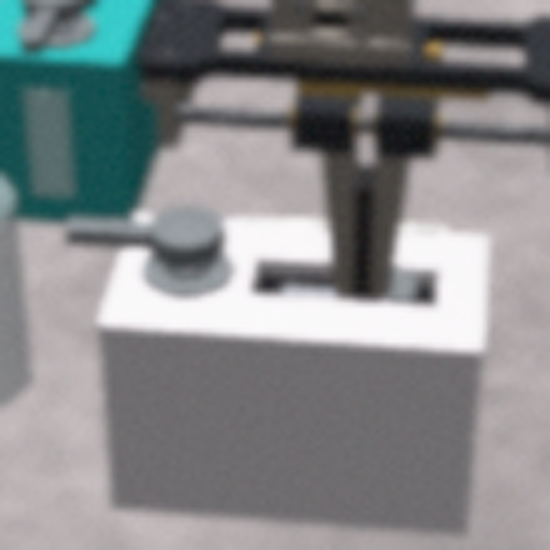

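The fingers are in the slot pushing the slider, now at crop (405,287). The slot end is at x≈437 and the tank hasn't moved.

```bash
python3 -m jog '[{"x":0,"y":0.2,"z":0,"rx":0,"ry":0,"rz":0},{"x":0,"y":0.2,"z":0,"rx":0,"ry":0,"rz":0},{"x":0,"y":0.1,"z":0,"rx":0,"ry":0,"rz":0}]' 2>&1;python3 d.py 42 0 122
python3 -m jog '[{"x":0,"y":0.1,"z":0,"rx":0,"ry":0,"rz":0}]' |grep -E 'pos|force'; python3 -m jog '[{"x":0,"y":0.1,"z":0,"rx":0,"ry":0,"rz":0}]' |grep -E 'pos|force'
```

```text
time_s: 6.42
tool_pos: [0.6299, 0.0338, 0.122]
orientation: [-3.142, 0.0, 1.406]
ft_force: [-1.9, 0.1, 1.5]
grip_width: 0.0003
t 6.425 F [-1.92  0.14  1.5 ] grip 0.0003 j [ 0.19  0.6  -0.41  1.71  0.3   0.89 -0.51]
tank mm 34.87463451980874 0.09493802382837298 z 122.0268853865888 rpy [-3.1415  0.      1.4057]
shift cm (tool) [-0.01  0.71  0.  ] turn [-0.     0.     0.003]
tool_pos: [0.6308, 0.0336, 0.122]
ft_force: [-1.2, -0.6, 1.0]
tool_pos: [0.6318, 0.0334, 0.122]
ft_force: [-1.0, 0.6, 0.8]
```

```bash
for i in 1; do python3 -m jog '[{"x":0,"y":0.1,"z":0,"rx":0,"ry":0,"rz":0}]' |grep -E 'pos|force'; python3 -m jog '[{"x":0,"y":0.1,"z":0,"rx":0,"ry":0,"rz":0}]' |grep -E 'pos|force'; done
```

```text
tool_pos: [0.6328, 0.0333, 0.1221]
ft_force: [-0.5, 0.7, 1.0]
tool_pos: [0.6338, 0.0331, 0.122]
ft_force: [-1.6, 0.3, 0.1]
```

```bash
python3 -m jog '[{"x":0,"y":0.1,"z":0,"rx":0,"ry":0,"rz":0}]' |grep -E 'pos|force'; python3 -m jog '[{"x":0,"y":0.05,"z":0,"rx":0,"ry":0,"rz":0}]' |grep -E 'pos|force'; python3 -m jog '[{"x":0,"y":0.05,"z":0,"rx":0,"ry":0,"rz":0}]' |grep -E 'pos|force'
python3 d.py 42 0 122
python3 - <<'E'
from h import *
from workcell import optics,readout
c=optics.camera('side');pickle.dump(c,open('side1.pkl','wb'))
cv2.imwrite('pics/s4.png',cv2.resize(c['color'][140:250,190:300,::-1],None,fx=5,fy=5,interpolation=cv2.INTER_CUBIC))
E
```

```text
tool_pos: [0.6348, 0.0329, 0.1221]
ft_force: [-1.4, -0.5, 0.3]
tool_pos: [0.6349, 0.0329, 0.122]
ft_force: [-3.3, 0.1, 2.3]
tool_pos: [0.635, 0.0329, 0.1219]
ft_force: [-4.9, 0.2, 2.1]
t 7.3 F [-4.94  0.22  2.08] grip 0.0003 j [ 0.19  0.61 -0.41  1.7   0.3   0.89 -0.5 ]
tank mm 40.04009004134477 0.12219518358591987 z 121.9460403159886 rpy [-3.1399e+00  4.0000e-04  1.4058e+00]
shift cm (tool) [-0.01  0.2  -0.01] turn [-0.002  0.     0.003]
```

View pics/s4.png

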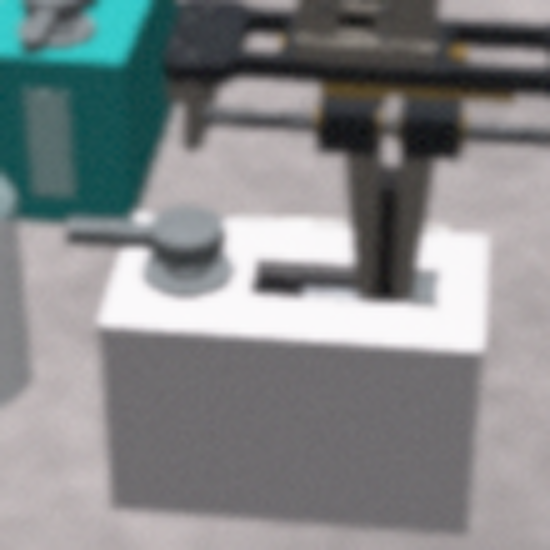

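The force rose to 5 N with the tip stalled, and the slider is against the slot's far end (crop 437,287). That is the end stop. I back off, lift and look.

```bash
python3 -m jog '[{"x":0,"y":-0.4,"z":0,"rx":0,"ry":0,"rz":0},{"x":0,"y":-0.6,"z":0,"rx":0,"ry":0,"rz":0},{"x":0,"y":0,"z":-1.0,"rx":0,"ry":0,"rz":0},{"x":0,"y":0,"z":-3,"rx":0,"ry":0,"rz":0},{"x":0,"y":-2,"z":-2,"rx":0,"ry":0,"rz":0},{"x":0,"y":-4,"z":0,"rx":0,"ry":0,"rz":0},{"x":0,"y":-2,"z":0,"rx":0,"ry":0,"rz":0},{"x":0,"y":0,"z":0,"rx":0,"ry":0,"rz":0}]' 2>&1;python3 d.py -52 0 160
python3 - <<'E'
from h import *
from workcell import optics,readout
c=optics.camera('side');pickle.dump(c,open('side1.pkl','wb'))
cv2.imwrite('pics/s5.png',cv2.resize(c['color'][140:250,190:300,::-1],None,fx=5,fy=5,interpolation=cv2.INTER_CUBIC))
E
```

```text
time_s: 8.35
tool_pos: [0.5467, 0.0478, 0.1832]
orientation: [3.14, 0.0, 1.407]
ft_force: [0.3, -0.2, -0.2]
grip_width: 0.0005
t 8.35 F [ 0.3  -0.24 -0.25] grip 0.0005 j [ 0.23  0.4  -0.47  1.87  0.23  0.91 -0.51]
tank mm -49.45119733142165 0.019376258631248876 z 183.2139595206077 rpy [3.1398e+00 3.0000e-04 1.4067e+00]
shift cm (tool) [-0.   -0.26  2.32] turn [0.002 0.    0.004]
```

View pics/s5.png

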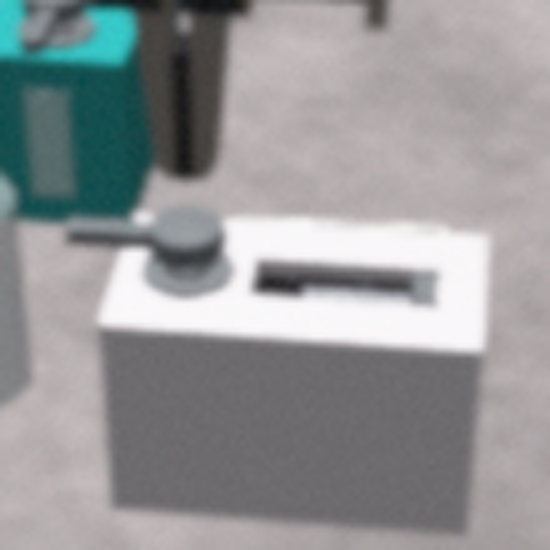

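The slider is flush at the far slot end (crop 424,286), the bolt is withdrawn and the tank is in place. Next I press the pump.

```bash
python3 -m jog '[{"x":0,"y":-0.26,"z":1,"rx":0,"ry":0,"rz":0},{"x":0,"y":0,"z":1.3,"rx":0,"ry":0,"rz":0},{"x":0,"y":0,"z":0.3,"rx":0,"ry":0,"rz":0},{"x":0,"y":0,"z":0,"rx":0,"ry":0,"rz":0}]' 2>&1;python3 d.py -52 0 143
python3 -m jog '[{"x":0,"y":0,"z":0.3,"rx":0,"ry":0,"rz":0},{"x":0,"y":0,"z":0.3,"rx":0,"ry":0,"rz":0}]' |grep -E 'pos|force'
```

```text
time_s: 8.9
tool_pos: [0.5442, 0.0481, 0.1553]
orientation: [-3.14, 0.0, 1.406]
ft_force: [0.9, -0.6, -0.3]
grip_width: 0.0003
t 8.9 F [ 0.94 -0.6  -0.3 ] grip 0.0003 j [ 0.22  0.44 -0.46  1.9   0.25  0.86 -0.53]
tank mm -51.965910789594474 -0.11239496044512698 z 155.32618640941257 rpy [-3.1403  0.      1.4058]
shift cm (tool) [ 0.01 -0.    1.23] turn [-0.001  0.     0.003]
tool_pos: [0.5448, 0.0481, 0.1504]
ft_force: [-0.3, 0.9, 2.9]
```

```bash
python3 -m jog '[{"x":0,"y":0,"z":0.3,"rx":0,"ry":0,"rz":0},{"x":0,"y":0,"z":0.2,"rx":0,"ry":0,"rz":0}]' |grep -E 'pos|force'
python3 -m jog '[{"x":0,"y":0,"z":0.2,"rx":0,"ry":0,"rz":0}]' |grep -E 'pos|force';python3 -m jog '[{"x":0,"y":0,"z":0.1,"rx":0,"ry":0,"rz":0}]' |grep -E 'pos|force';python3 -m jog '[{"x":0,"y":0,"z":0.1,"rx":0,"ry":0,"rz":0}]' |grep -E 'pos|force'
```

```text
tool_pos: [0.5448, 0.0481, 0.1454]
ft_force: [0.1, 0.1, 4.6]
tool_pos: [0.5448, 0.0481, 0.1434]
ft_force: [-0.2, 0.2, 8.3]
tool_pos: [0.5449, 0.0482, 0.1433]
ft_force: [-3.7, -0.9, 17.5]
tool_pos: [0.545, 0.0482, 0.1432]
ft_force: [-7.6, -1.7, 23.8]
```

It bottomed out at z=0.1433, 10 mm down, with the force rising sharply. I release and retreat.

```bash
python3 -m jog '[{"x":0,"y":0,"z":-0.2,"rx":0,"ry":0,"rz":0},{"x":0,"y":0,"z":-0.6,"rx":0,"ry":0,"rz":0},{"x":0,"y":0,"z":-1.5,"rx":0,"ry":0,"rz":0},{"x":0,"y":0,"z":-4,"rx":0,"ry":0,"rz":0},{"x":0,"y":0,"z":-3,"rx":0,"ry":0,"rz":0},{"x":-3,"y":0,"z":0,"rx":0,"ry":0,"rz":0},{"x":-5,"y":0,"z":0,"rx":0,"ry":0,"rz":0},{"x":-5,"y":0,"z":0,"rx":0,"ry":0,"rz":0},{"x":-5,"y":0,"z":0,"rx":0,"ry":0,"rz":0},{"x":-5,"y":0,"z":0,"rx":0,"ry":0,"rz":0},{"x":-5,"y":0,"z":0,"rx":0,"ry":0,"rz":0},{"x":-2,"y":0,"z":0,"rx":0,"ry":0,"rz":0},{"x":0,"y":0,"z":0,"rx":0,"ry":0,"rz":0}]' 2>&1
python3 - <<'E'
from h import *
from workcell import optics,readout
c=optics.camera('side');d=optics.camera('top');pickle.dump(d,open('top2.pkl','wb'))
b=cv2.resize(d['color'][135:240,235:305,::-1],None,fx=5.5,fy=5.5,interpolation=cv2.INTER_CUBIC)
a=cv2.resize(c['color'][170:250,195:300,::-1],None,fx=3.8,fy=3.8,interpolation=cv2.INTER_CUBIC)
a=cv2.copyMakeBorder(a,0,b.shape[0]-a.shape[0],0,0,cv2.BORDER_CONSTANT)
cv2.imwrite('pics/s6.png',np.hstack([b,a]));cv2.imwrite('pics/t6.png',d['color'][:,:,::-1])
E
```

```text
time_s: 11.4
tool_pos: [0.4945, -0.2484, 0.2339]
orientation: [-3.141, -0.001, 1.403]
ft_force: [-0.3, 1.1, -0.1]
grip_width: 0.0002
```

View pics/s6.png

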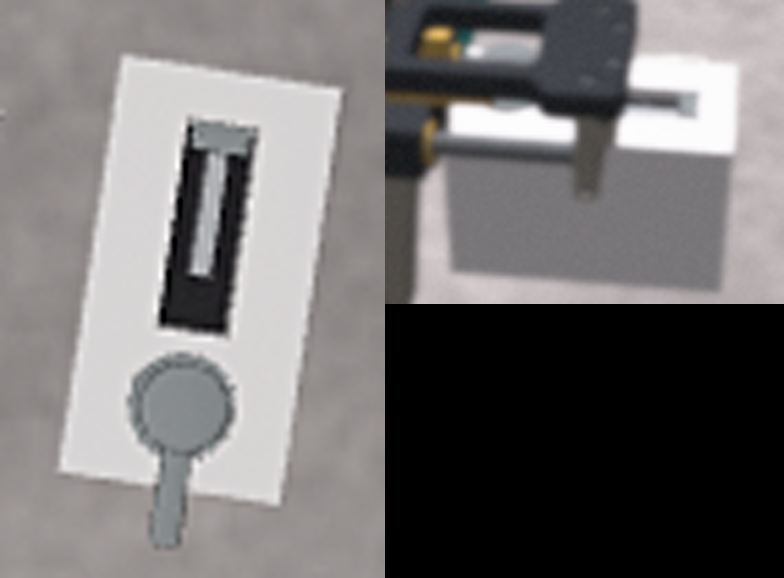

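View pics/t6.png

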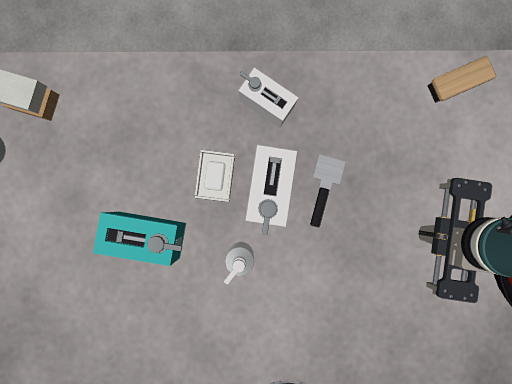

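Final views: the slider is at the slot's far end (top view about 274,159). The pump head is back up at the same pixels as at the start, and the tank, dish, scraper and bottle are unmoved. The arm is clear, so I hand in.

Run:
```python
from workcell import order
print(order.finish_job())
```

```text
the job is handed in; nothing more can be done
None
```

The lock on the large white dispenser is fully open, and the pump was then pressed fully down and let back up. I handed the job in after about 11.5 s of robot time; no verdict is reported.

- **Lock:** I pushed the slider with shut fingers until it stalled against its end stop at about 5 N. The pictures show it at the far end of the slot with the bolt withdrawn from the pump.
- **Pump:** The stroke was about 10 mm to a hard stop. The last two small steps pushed past that stop, to about 24 N down and about 8 N sideways. That was more than needed but within the limits.
- **Last checks:** In the final top picture the pump head is back up, and the dispenser is at the same pixels as at the start. The dish, scraper and bottle look unmoved, and the gripper was clear of everything. In the last side picture the gripper hid the pump head, so "back up" rests on the top view alone.
- **Commands refused:** Three early moves were refused because each row needs all six numbers. Nothing moved on those.

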